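# Count to the third gap and push the staple carton in

### The arm

A 6-joint arm with a two-finger parallel gripper is mounted at the origin on a cart in front of the work surface, level with it; the furniture and walls round the work are solid. World frame = base frame: x ahead of the robot, y to its left, z up, the work surface at z = 0. Lengths are in m, angles in rad, forces in N, time in s.
With the tool pointing down it reaches from about 0.425 to 0.925 m from the base axis. Payload 12.5 kg.
Tool frame: the origin (TCP) lies between the finger pads, 19 mm behind the fingertips; this is the grasp point; z points along the fingers, y is the line along which they close (so a half turn about z gives the same grasp; the last joint's range is limited). The gripper opens to 85 mm and grips with 20 to 120 N. Pads are 22 mm wide; open, the fingers measure 114 mm over their backs; the gripper's body (76 mm by 85 mm) begins 54 mm behind the grasp point. The pads swing forward as they close: fully open they stand 13 mm farther back than shut.
Start: joints at [1.228, 0.491, 1.559, -0, 1.092, -0.106], TCP at [0.147, 0.608, 0.25] pointing down, gripper open.
Joint ranges: [-3.1, 3.1], [-0.84, 2.19], [0.05, 2.79], [-1.13, 4.28], [0.06, 2.93], [-2.69, 2.69]. Speed limits (rad/s): [2.22, 2.22, 2.79, 3.14, 3.14, 3.14].

### API

Orientations are given as a unit quaternion [w, x, y, z].
In Python, from workcell import robot gives the robot as it stands.
- The arm moves only by the shell command python3 -m crank [FORCE], which reads ROWS from standard input. ROWS is a JSON object with one list for each field, all of the same length, 1 to 8, a row being the entries at one place: wx, wy, wz (a rotation vector in rad), dx, dy, dz (the shift in units of 25 mm), aperture (the finger opening in m); each row shifts and turns the commanded pose from where the row before left it, along the tool's axes as they then stand; what a row does not reach is not made up. A row lasts 1/10 s, in which the tool goes at most 0.05 m and 0.15 rad, less where a joint would pass 70% of its speed; a pose out of reach is approached as far as the arm can. The fingers move at their own pace and stop on an object; FORCE is the grip in N (left out, the last holds). Time passes only in rows, so rows that do not move let the fingers close. It prints the time, the measured TCP pose, the force, the opening and the grip force at its end. Input that does not fit is refused with a message, and nothing moves.
- robot.read_state(): the state, without advancing time (a new reading comes with each control period).
- robot.snapshot(name): name is "scene" or "top"; returns the picture (384x512x3 uint8, red, green, blue); there is no depth.
- robot.camera_model(name): a dict with "fov_y" (degrees; the focal length in pixels is half the picture's height over the tangent of half this angle, whatever the lens; pixels are square), "cx", "cy" (the principal point, pixels), "origin" and "rotation" of the camera in the world. Camera axes: x right, y down, z forward; pixel columns grow to the right and rows downward; lengths in m; the calibration is good to about 2 mm. A picture is of the moment at which its call begins. camera_model takes no time and is no camera call.
- robot.finish_job(): hands the job in; it is judged then, once.
Trained networks look in the newest picture that a camera, given by its name, has taken for a name from the list of things; names that differ only in an ending like _2 or _b are one class to them, and where a whole thing is asked for, a point or a joint stands for the part that bears it (a point fixed in the world has none). Each returns a list of dicts, best first, with "p" (0 to 1); they miss things now and then, are a little off and sometimes report something else, mostly with a low value. They report only what shows in the picture. A call takes as long as a camera call. They do not tell look-alikes from the thing itself.
- robot.trace(name, camera): "mask" (384x512 bool, what is visible of it) and "extent" ([left, top, width, height] in pixels, round what is visible of it).
The state is a dict: "t": time; "qpos": joint angles; "dq": joint speeds; "joint_efforts": joint torques, N m; "tool_pos": TCP position; "orientation": TCP orientation; "contact_force": force on the tool from outside, world axes, zero at the start; "torque": the same for the moment, N m; "grip_width": finger opening in m; "grip_force": force on a finger pad.
Only numpy, scipy, OpenCV 4.12 (cv2) and the standard library are available. Lean on these libraries where they do the work, as an engineer would, in place of code of your own. Each camera call takes 0.05 s, during which the arm holds its last target. There are 200 camera calls.

### The job

With the gripper shut, run a fingertip along the black sprung rail behind the divider rack, starting at the first gap from the red end, keeping it lightly pressed down as you count, and stop at the third gap. Then push the beige staple carton that lies on the rack's front lane along the lane and into that third gap, until it is home against the back stop. Only push it, gently: do not pinch, lift or tip it, and leave the other things on the rack and round it where they are.

Things in the scene. Friction and masses are not known exactly. Their poses are not given: they have to be found in the camera images.
- rack: Low white and grey divider rack, fixed to the worktop, turned up to 0.2 rad. Origin: on the worktop, mid-width, in the plane of the gap mouths. x points into the gaps (away from the robot), y left along the row, z up. Six gaps 42 mm wide, centred at y = -125, -75, -25, 25, 75, 125 mm, between seven grey dividers 8 mm thick with rounded noses, top at z = 34 mm.
- gap_mid (a point): Middle of the row of gaps, x = 27, y = 0, z = 3 mm in the rack's frame (on the floor, under the middle divider). The gaps run from x = 0 to the back stop at x = 55 mm (top at z = 30 mm). The third gap from the red end is at y = 25 mm if the red end piece is at +y, at y = -25 mm if it is at -y.
- lane_mid (a point): Middle of the front lane, x = -33, y = 0, z = 3 mm (its smooth floor, level with the gaps' floor) in the rack's frame. The lane lies before the gap mouths, x = -66 to 0 mm, y = -154 to 154 mm, open at both ends, with a low lip at the robot's side: x = -70 to -66 mm, top at z = 7 mm.
- cap_red: Red end piece of the rack, 84 x 14 x 56 mm (x, y, z), fixed at either end of the row of gaps, at x = 40 mm, y = +162 or -162 mm in the rack's frame (it changes from run to run; a like grey piece is at the other end). Counting starts here. Origin: centre of its underside.
- rail (a joint): The black rail behind the gaps, 16 mm wide, 306 mm long, with a white label behind each gap, sinks straight down as one piece under a fingertip: 0 = up, grows to 0.006 m fully down; about 1 N starts it, 4.5 N bottoms it. It springs back. Pressed counts from 0.001 m.
- rail_mid (a point): Middle of the top of the untouched rail: x = 70 mm, y = 0, z = 52 mm in the rack's frame; the rail runs along the rack's y from y = -153 to 153 mm. Counting by touch is judged by the TCP's y in the rack's frame, tool upright, while the rail is pressed.
- carton: Beige staple carton, 34 x 60 x 19 mm, about 60 g, lying in the front lane near one end or the other, its 60 mm length across the lane (along the rack's x). Origin: centre of its underside; own y axis along its 60 mm length, z up. In the lane its origin is about 33 mm in front of the gap mouths; home in a gap it is 25 mm past the mouths, so that its rear end still stands 5 mm out.
- usb_stick: Black memory stick, 17 x 56 x 9 mm, loose in the lane at the other end from the carton. Leave alone. Origin: centre of its underside.
- eraser: Blue and white eraser, 22 x 54 x 12 mm, loose in the outermost gap at one end. Leave alone.
- binder_clip: Black binder clip, 32 x 42 x 24 mm, loose in the outermost gap at the other end. Leave alone.
- highlighter: Teal highlighter, 20 x 130 x 18 mm, loose on the worktop left of the rack. Leave alone.
- staple_box: A second beige staple carton, 34 x 60 x 19 mm, loose on the worktop to the right of the rack, not on it. Leave alone.
- glue_stick_1: Glue stick, white with blue cap, 24 mm thick, 88 mm tall, standing on the worktop to the right of the rack. Leave alone.
Things that resemble listed ones, but are neither listed nor needed, are in the scene too. Leave any green, pink or yellow look-alike of the carton alone.

How it is judged:
On the way, in this order (a step that is already met when the one before it is completed fails the run):
1. fingertip presses on the rail behind the first gap from the red end (value of joint rail above 0.001 m and ((y of cap_red in the frame of rack above 0 m and y of the grasp point in the frame of rack between 0.109 and 0.15 m) or (y of cap_red in the frame of rack below 0 m and y of the grasp point in the frame of rack between -0.15 and -0.109 m))), for 0.04 s.
2. fingertip presses on the rail behind the divider between the first and second gap (value of joint rail above 0.001 m and ((y of cap_red in the frame of rack above 0 m and y of the grasp point in the frame of rack between 0.091 and 0.107 m) or (y of cap_red in the frame of rack below 0 m and y of the grasp point in the frame of rack between -0.107 and -0.091 m))), for 0.04 s.
3. fingertip presses on the rail behind the second gap (value of joint rail above 0.001 m and ((y of cap_red in the frame of rack above 0 m and y of the grasp point in the frame of rack between 0.059 and 0.089 m) or (y of cap_red in the frame of rack below 0 m and y of the grasp point in the frame of rack between -0.089 and -0.059 m))), for 0.04 s.
4. fingertip presses on the rail behind the divider between the second and third gap (value of joint rail above 0.001 m and ((y of cap_red in the frame of rack above 0 m and y of the grasp point in the frame of rack between 0.041 and 0.057 m) or (y of cap_red in the frame of rack below 0 m and y of the grasp point in the frame of rack between -0.057 and -0.041 m))), for 0.04 s.
5. fingertip presses on the rail behind the third gap (value of joint rail above 0.001 m and ((y of cap_red in the frame of rack above 0 m and y of the grasp point in the frame of rack between 0.005 and 0.039 m) or (y of cap_red in the frame of rack below 0 m and y of the grasp point in the frame of rack between -0.039 and -0.005 m))), for 0.04 s.
6. the carton lies fully home in the third gap from the red end (x of carton in the frame of rack above 0.02 m and z of carton in the frame of rack below 0.006 m and ((y of cap_red in the frame of rack above 0 m and y of carton in the frame of rack between 0.013 and 0.037 m) or (y of cap_red in the frame of rack below 0 m and y of carton in the frame of rack between -0.037 and -0.013 m))), for 0.2 s.
At the end, for the whole second after the job is handed in: The carton lies flat and at rest in the third gap from the red end, within 12 mm of the gap's middle and within 5 mm of the back stop, with the rail sprung back up (all of step 6 and linear speed of carton below 0.01 m/s and value of joint rail below 0.001 m); the robot touches nothing.
It fails at once if the carton is lifted or tipped (z of carton in the frame of rack above 0.015 m or angle between carton's own z axis and vertical above 0.35 rad).
It fails at once if the carton is pinched: the fingers stand astride it and press on it (x of the grasp point in the frame of carton between -0.012 and 0.012 m and y of the grasp point in the frame of carton between -0.024 and 0.024 m and z of the grasp point in the frame of carton below 0.034 m and contact force between the fingers and carton above 1 N).
It fails at once if the carton is rammed with more than 80 N (contact force between the fingers and carton above 80 N).
It fails at once if the rail is pressed beyond the third gap from the red end (value of joint rail above 0.001 m and ((y of cap_red in the frame of rack above 0 m and y of the grasp point in the frame of rack below -0.015 m) or (y of cap_red in the frame of rack below 0 m and y of the grasp point in the frame of rack above 0.015 m))).
It fails at once if another loose thing is moved by more than 2 cm (distance of any of usb_stick, eraser, binder_clip, highlighter, staple_box, glue_stick_1 from where it was at the start of the episode above 0.02 m).
It also fails if it takes over 64 s, if anything falls off the work surface, if the arm or the gripper's body presses on something with over 40 N, if the wrist force passes 120 N, or if a joint passes its speed limit or range.

## Working session

There is one attempt and no reset: what is moved stays moved. The work goes in short steps, Python scripts to look and compute and a shell command to move; the robot and the scene stay as the last step left them, time stands still between calls to the robot, and variables do not carry over. Pictures are saved under pics/ and viewed, at most 10 in all, crops included, and the job is handed in when it is done.

```bash
mkdir -p pics; ls
python3 - <<'E'
from workcell import robot
import cv2,numpy as np
for n in("scene","top"):
    im=robot.snapshot(n);cv2.imwrite(f"pics/{n}0.png",cv2.cvtColor(im,cv2.COLOR_RGB2BGR))
    print(robot.camera_model(n))
s=robot.read_state();print(s)
for n in ("rack","cap_red","rail","carton"):
    for c in("scene","top"):
        print(n,c,[(round(d["p"],2),d["extent"]) for d in robot.trace(n,c)])
E
```

```text
pics
{'fov_y': 44.50330407701054, 'cx': 258.75930362309384, 'cy': 201.7676726074593, 'origin': array([-0.49877321, -0.62198484,  0.7019515 ]), 'rotation': array([-0.45084717,  0.74866795, -0.41578569,  0.25170498])}
{'fov_y': 50.381570994836, 'cx': 262.2723852916549, 'cy': 190.20766264384434, 'origin': array([ 0.25776969, -0.02771275,  1.43089401]), 'rotation': array([ 0.06382012, -0.70343322,  0.70522279, -0.06139641])}
{'t': 0.1, 'qpos': array([ 1.22842655e+00,  4.91498464e-01,  1.55940938e+00, -6.41102023e-06,
        1.09173675e+00, -1.05569163e-01]), 'dq': array([ 0.00056114, -0.00104108, -0.0026541 ,  0.00083827, -0.00034809,
        0.00044644]), 'joint_efforts': array([ 3.18596074e-03, -6.19449663e+01, -2.62032241e+01, -1.06510490e-04,
        2.86716269e-03, -2.94573556e-05]), 'tool_pos': array([0.14651464, 0.60738017, 0.24947949]), 'orientation': array([-1.14046098e-04,  1.18122380e-01,  9.92998906e-01, -5.13465302e-04]), 'contact_force': array([-0.29566439, -0.25106978,  0.51053189]), 'torque': array([-0.03021783,  0.02433794,  0.00879595]), 'grip_force': 0.0, 'grip_width': 0.08532266361371299}
rack scene [(0.76, [218.8, 184.7, 115.7, 65.3])]
rack top [(0.58, [220.6, 157.3, 84.5, 48.9])]
cap_red scene [(0.69, [216.1, 185.4, 115.5, 63.3]), (0.68, [325.0, 213.9, 14.8, 22.8])]
cap_red top [(0.42, [306.7, 157.1, 4.5, 23.8])]
rail scene [(0.66, [241.8, 187.0, 93.2, 25.3])]
rail top [(0.91, [221.7, 158.8, 85.7, 2.8])]
carton scene [(0.86, [237.6, 245.1, 25.3, 18.4]), (0.69, [193.3, 201.7, 13.1, 16.4]), (0.5, [201.9, 225.1, 21.5, 19.6]), (0.46, [229.8, 209.8, 18.4, 14.5])]
carton top [(0.61, [223.1, 223.7, 20.2, 12.9]), (0.55, [232.3, 181.8, 9.0, 18.6]), (0.5, [268.6, 222.9, 10.1, 19.4]), (0.44, [196.7, 195.4, 13.7, 17.1])]
```

Run:
```python
import cv2
a=cv2.imread("pics/top0.png")[135:260,170:350];cv2.imwrite("pics/topc.png",cv2.resize(a,None,fx=4.4,fy=4.4,interpolation=cv2.INTER_CUBIC))
a=cv2.imread("pics/scene0.png")[160:290,170:370];cv2.imwrite("pics/scenec.png",cv2.resize(a,None,fx=4,fy=4,interpolation=cv2.INTER_CUBIC))
```

```text
(no output)
```

View pics/topc.png

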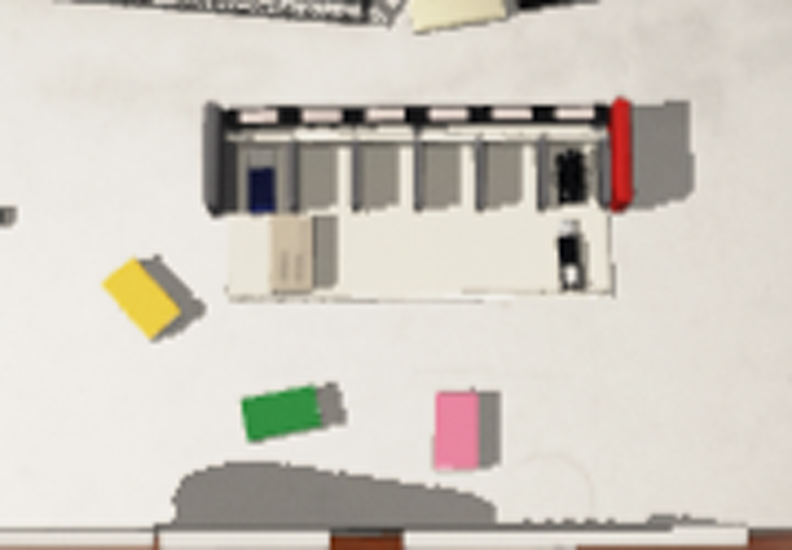

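View pics/scenec.png

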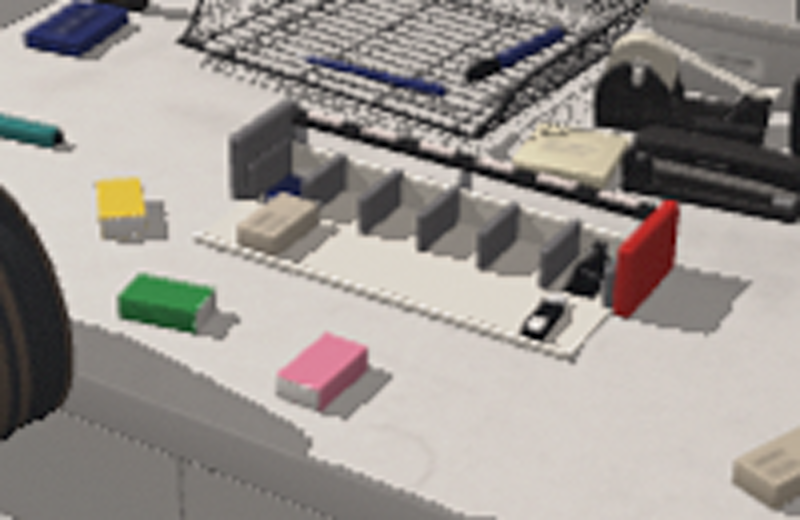

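```bash
cat > h.py <<'E'
import numpy as np,cv2
from scipy.spatial.transform import Rotation as R
from scipy.optimize import least_squares
from workcell import robot
def proj(c,P):
    m=robot.camera_model(c);q=m["rotation"]
    r=R.from_quat([q[1],q[2],q[3],q[0]]) if np.size(q)==4 else R.from_matrix(q)
    p=r.inv().apply(np.atleast_2d(P)-m["origin"]);f=192/np.tan(np.radians(m["fov_y"]/2))
    return f*p[:,:2]/p[:,2:]+[m["cx"],m["cy"]]
def unproj(c,uv,z):
    m=robot.camera_model(c);q=m["rotation"];f=192/np.tan(np.radians(m["fov_y"]/2))
    r=R.from_quat([q[1],q[2],q[3],q[0]]) if np.size(q)==4 else R.from_matrix(q)
    d=r.apply(np.c_[(np.atleast_2d(uv)-[m["cx"],m["cy"]])/f,np.ones(len(np.atleast_2d(uv)))])
    return m["origin"]+d*((z-m["origin"][2])/d[:,2:])
def w(p,P):  # rack(x,y,yaw)->world, mm
    P=np.atleast_2d(P)/1000.;c,s=np.cos(p[2]),np.sin(p[2])
    return np.c_[p[0]+c*P[:,0]-s*P[:,1],p[1]+s*P[:,0]+c*P[:,1],P[:,2]]
E
python3 - <<'E'
from h import *
ys=[125,75,25,-25,-75,-125]
P=[(70,y,52) for y in ys]+[(-1,y,34) for y in (100,50,0,-50,-100)]+[(-70,154,4),(-70,-154,4),(82,-162,56)]
U=[(258,115.5),(321,115.5),(386,115),(449,114.5),(511,114),(574,113.5),(296,211),(356,210),(418,209),(480,209),(541,208),(228,299),(614,295),(621,98)]
U=(np.array(U)+.5)/4.4+[170,135]-.5
S=[(-70,154,4),(-70,-154,4),(82,-155,56),(-2,-169,0)];V=(np.array([(195,237),(573,357),(668,203),(626,316)])+.5)/4+[170,160]-.5
f=lambda p:np.r_[(proj("top",w(p,P))-U).ravel(),(proj("scene",w(p,S))-V).ravel()]
o=least_squares(f,[.6,0,0],loss="soft_l1");print(o.x);print(f(o.x).reshape(-1,2).round(1).tolist())
g=lambda p:(proj("top",w(p,P))-U).ravel()
print(least_squares(g,[.6,0,0]).x)
# carton top corners in top view, z=22
C=(np.array([(272,216),(312,214),(312,291),(271,291)])+.5)/4.4+[170,135]-.5
X=unproj("top",C,.022);c,s=np.cos(o.x[2]),np.sin(o.x[2])
d=X[:,:2]-o.x[:2];print((np.c_[d@[c,s],d@[-s,c]]*1000).round(1))
from scipy.spatial.transform import Rotation
for P in ((70,-125,52),(70,-25,52),(-33,140,3),(-33,-25,3),(-120,-25,3)):print(P,w(o.x,P).round(4))
E
```

```text
[ 0.53894842 -0.0321021   0.01151407]
[[0.3, 0.4], [0.4, 0.2], [-0.0, 0.1], [0.1, -0.0], [0.3, -0.1], [0.4, -0.2], [-0.7, -0.4], [-0.0, -0.4], [0.2, -0.3], [0.4, -0.5], [0.9, -0.5], [0.1, 0.7], [-0.5, 0.3], [0.4, -0.5], [-0.9, 0.0], [-1.7, -0.1], [-1.2, -1.8], [0.5, 1.3]]
[ 0.53866829 -0.03147773  0.00922756]
[[ -3.8 117.4]
 [ -2.6  85.5]
 [-64.9  85.7]
 [-64.4 118.3]]
(70, -125, 52) [[ 0.6104 -0.1563  0.052 ]]
(70, -25, 52) [[ 0.6092 -0.0563  0.052 ]]
(-33, 140, 3) [[0.5043 0.1075 0.003 ]]
(-33, -25, 3) [[ 0.5062 -0.0575  0.003 ]]
(-120, -25, 3) [[ 0.4192 -0.0585  0.003 ]]
```

The top picture shows the red cap at crop px (621,155), so the red end is at −y and the third gap is at y = −25. The labels run along crop row 115. These could be taken for the carton:
- beige in the lane: top px (236,191), scene crop (278,222)
- beige on the worktop: scene crop (775,465)
- yellow: (142,298)
- green: (290,412)
- pink: (457,430)

I choose the beige one in the lane, at rack y ≈ 101 mm. The crops above already show it clearly, with its white label marks. First I'll shut the gripper, turn and travel.

The rows are not in the units I measure in: shifts go in units of 25 mm. I convert before sending: -0.042 m is -1.68, -0.025 m is -1.

```bash
echo '{"wx": [0,0,0,0,0,0,0,0],"wy": [0,0,0,0,0,0,0,0],"wz": [-0.124,-0.124,0,0,0,0,0,0],"dx": [0,0,-1,-1,-1,-1,-1,-1],"dy": [0,0,-1.68,-1.68,-1.68,-1.68,-1.68,-1.68],"dz": [0,0,0,0,0,0,0,0],"aperture": [0,0,0,0,0,0,0,0]}' | python3 -m crank 20; echo '{"wx": [0,0,0,0,0,0,0],"wy": [0,0,0,0,0,0,0],"wz": [0,0,0,0,0,0,0],"dx": [-1,-1,-1,-1,-1,-1,-1],"dy": [-1.68,-1.68,-1.68,-1.68,-1.68,-1.68,-1.68],"dz": [0,0,0,0,0,0,0],"aperture": [0,0,0,0,0,0,0]}' | python3 -m crank
```

```text
t: 1.3
tool_pos: [0.3, 0.3556, 0.2502]
orientation: [0.0, -0.006, 1.0, 0.0]
contact_force: [2.2, -0.5, 0.2]
grip_width: -0.0
grip_force: 0.0
t: 2.0
tool_pos: [0.4785, 0.0632, 0.2503]
orientation: [0.0, -0.005, 1.0, 0.0]
contact_force: [0.6, 1.1, -0.0]
grip_width: 0.0004
grip_force: 0.0
```

```bash
echo '{"wx": [0,0,0,0,0,0,0],"wy": [0,0,0,0,0,0,0],"wz": [0,0,0,0,0,0,0],"dx": [-0.88,-0.88,-0.88,-0.88,-0.88,-0.88,0],"dy": [-1.46,-1.46,-1.46,-1.46,-1.46,-1.46,0],"dz": [0,0,0,0,0,0,0],"aperture": [0,0,0,0,0,0,0]}' | python3 -m crank; echo '{"wx": [0,0,0,0,0,0],"wy": [0,0,0,0,0,0],"wz": [0,0,0,0,0,0],"dx": [0,0,0,0,0,0],"dy": [0,0,0,0,0,0],"dz": [1.6,1.6,1.6,1.2,0,0],"aperture": [0,0,0,0,0,0]}' | python3 -m crank
python3 - <<'E'
from h import *
s=robot.read_state();print(s["tool_pos"],s["contact_force"])
for n in("top","scene"):
    im=robot.snapshot(n);u,v=proj(n,s["tool_pos"]-[0,0,.019])[0];print(n,u,v)
    im=cv2.cvtColor(im,cv2.COLOR_RGB2BGR)[int(v)-45:int(v)+45,int(u)-65:int(u)+55]
    cv2.imwrite(f"pics/{n}1.png",cv2.resize(im,None,fx=5,fy=5,interpolation=cv2.INTER_CUBIC))
E
```

```text
t: 2.7
tool_pos: [0.6138, -0.1563, 0.2492]
orientation: [0.0, -0.004, 1.0, -0.0]
contact_force: [-1.0, 0.9, -0.6]
grip_width: -0.0002
grip_force: 0.0
t: 3.3
tool_pos: [0.6123, -0.152, 0.1006]
orientation: [-0.0, -0.006, 1.0, 0.0]
contact_force: [0.3, 0.0, 1.3]
grip_width: -0.0002
grip_force: 0.0
[ 0.6123428  -0.15203166  0.10064985] [0.34871796 0.04242435 1.34056781]
top 299.9843588224498 157.50476771037705
scene 323.6053180048265 199.18276312624363
```

View pics/scene1.png

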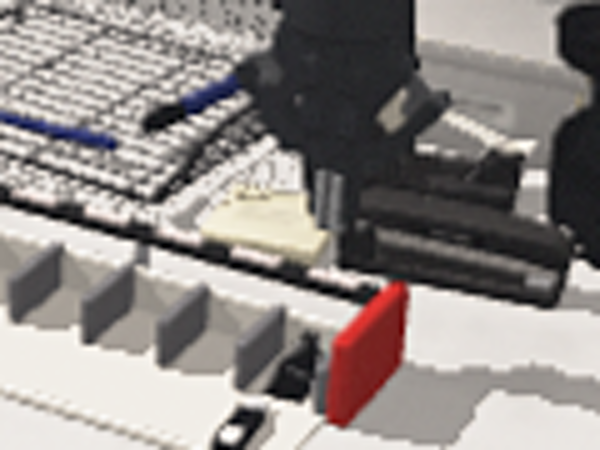

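The scene crop shows the shut fingertips at about (325,225). That matches the projection, and they hang above the rail just inside the red end. Next I press down.

```bash
echo '{"wx": [0,0,0,0,0],"wy": [0,0,0,0,0],"wz": [0,0,0,0,0],"dx": [0.08,0,0,0,0],"dy": [-0.2,0,0,0,0],"dz": [0.36,0.36,0.28,0,0],"aperture": [0,0,0,0,0]}' | python3 -m crank; echo '{"wx": [0,0,0],"wy": [0,0,0],"wz": [0,0,0],"dx": [0,0,0],"dy": [0,0,0],"dz": [0.12,0,0],"aperture": [0,0,0]}' | python3 -m crank; echo '{"wx": [0,0,0],"wy": [0,0,0],"wz": [0,0,0],"dx": [0,0,0],"dy": [0,0,0],"dz": [0.08,0,0],"aperture": [0,0,0]}' | python3 -m crank
```

```text
t: 3.9
tool_pos: [0.6102, -0.1572, 0.0747]
orientation: [-0.0, -0.006, 1.0, 0.0]
contact_force: [0.5, -0.0, -0.4]
grip_width: 0.0003
grip_force: 0.0
t: 4.2
tool_pos: [0.6103, -0.1572, 0.072]
orientation: [0.0, -0.006, 1.0, 0.0]
contact_force: [0.1, -0.3, 0.5]
grip_width: 0.0
grip_force: 0.0
t: 4.5
tool_pos: [0.6103, -0.1573, 0.0701]
orientation: [0.0, -0.006, 1.0, -0.0]
contact_force: [-0.0, 0.4, 1.7]
grip_width: -0.0004
grip_force: 0.7
```

Scaled: 0.002 m is 0.08.

```bash
echo '{"wx": [0,0,0],"wy": [0,0,0],"wz": [0,0,0],"dx": [0,0,0],"dy": [0,0,0],"dz": [0.08,0,0],"aperture": [0,0,0]}' | python3 -m crank; for i in 1; do echo '{"wx": [0,0,0,0,0,0,0],"wy": [0,0,0,0,0,0,0],"wz": [0,0,0,0,0,0,0],"dx": [0,0,0,0,0,0,0],"dy": [0.2,0.2,0.2,0.2,0.2,0.2,0],"dz": [0,0,0,0,0,0,0],"aperture": [0,0,0,0,0,0,0]}' | python3 -m crank; done
```

```text
t: 4.8
tool_pos: [0.6103, -0.1573, 0.0681]
orientation: [0.0, -0.006, 1.0, -0.0]
contact_force: [0.7, 0.6, 2.1]
grip_width: -0.0001
grip_force: 1.2
t: 5.5
tool_pos: [0.6098, -0.1263, 0.068]
orientation: [-0.0, -0.006, 1.0, 0.0]
contact_force: [1.3, 0.8, 3.0]
grip_width: 0.0003
grip_force: 1.2
```

Scaled: 0.005 m is 0.2.

```bash
echo '{"wx": [0,0,0,0,0,0,0,0],"wy": [0,0,0,0,0,0,0,0],"wz": [0,0,0,0,0,0,0,0],"dx": [0,0,0,0,0,0,0,0],"dy": [0.2,0.2,0.2,0.2,0.2,0.2,0.2,0],"dz": [0,0,0,0,0,0,0,0],"aperture": [0,0,0,0,0,0,0,0]}' | python3 -m crank; echo '{"wx": [0,0,0,0,0,0,0,0],"wy": [0,0,0,0,0,0,0,0],"wz": [0,0,0,0,0,0,0,0],"dx": [0,0,0,0,0,0,0,0],"dy": [0.2,0.2,0.2,0.2,0.2,0.2,0.12,0],"dz": [0,0,0,0,0,0,0,0],"aperture": [0,0,0,0,0,0,0,0]}' | python3 -m crank; echo '{"wx": [0,0,0,0,0],"wy": [0,0,0,0,0],"wz": [0,0,0,0,0],"dx": [0,0,0,0,0],"dy": [0,0,0,0,0],"dz": [0,-0.4,-1.6,-1.6,0],"aperture": [0,0,0,0,0]}' | python3 -m crank
```

```text
t: 6.3
tool_pos: [0.6094, -0.0914, 0.068]
orientation: [-0.0, -0.006, 1.0, 0.0]
contact_force: [0.6, 2.0, 2.9]
grip_width: -0.0001
grip_force: 1.2
t: 7.1
tool_pos: [0.6091, -0.0586, 0.068]
orientation: [-0.0, -0.006, 1.0, 0.0]
contact_force: [0.8, 1.4, 3.2]
grip_width: 0.0001
grip_force: 1.2
t: 7.6
tool_pos: [0.6109, -0.0598, 0.1634]
orientation: [0.004, -0.006, 1.0, -0.001]
contact_force: [0.6, 0.0, 0.7]
grip_width: -0.0002
grip_force: 0.0
```

Scaled: 0.0342 m is 1.368, 0.021 m is 0.84.

```bash
echo '{"wx": [0,0,0,0,0,0,0],"wy": [0,0,0,0,0,0,0],"wz": [0,0,0,0,0,0,0],"dx": [0.84,0.84,0.84,0.84,0.84,0,0],"dy": [1.368,1.368,1.368,1.368,1.368,0,0],"dz": [0,0,0,0,0,0,0],"aperture": [0,0,0,0,0,0,0]}' | python3 -m crank; echo '{"wx": [0,0,0,0],"wy": [0,0,0,0],"wz": [0,0,0,0],"dx": [0,0,0,0],"dy": [0,0,0,0],"dz": [1.6,1.2,0,0],"aperture": [0,0,0,0]}' | python3 -m crank
```

```text
t: 8.3
tool_pos: [0.5021, 0.1109, 0.1582]
orientation: [0.0, -0.006, 1.0, -0.0]
contact_force: [0.7, -1.1, -0.1]
grip_width: 0.0001
grip_force: 0.0
t: 8.7
tool_pos: [0.5028, 0.1097, 0.0882]
orientation: [-0.0, -0.005, 1.0, -0.0]
contact_force: [-0.4, 0.1, 0.5]
grip_width: 0.0001
grip_force: 0.0
```

Scaled: 0.02 m is 0.8, 0.01 m is 0.4.

```bash
echo '{"wx": [0,0,0,0,0,0],"wy": [0,0,0,0,0,0],"wz": [0,0,0,0,0,0],"dx": [-0.08,0,0,0,0,0],"dy": [0,0,0,0,0,0],"dz": [0.8,0.8,0.4,0.4,0,0],"aperture": [0,0,0,0,0,0]}' | python3 -m crank
python3 - <<'E'
from h import *
s=robot.read_state();print(s["tool_pos"])
im=robot.snapshot("scene");u,v=230,215
im=cv2.cvtColor(im,cv2.COLOR_RGB2BGR)[v-50:v+50,u-60:u+80]
cv2.imwrite("pics/scene2.png",cv2.resize(im,None,fx=5,fy=5,interpolation=cv2.INTER_CUBIC))
E
```

```text
t: 9.3
tool_pos: [0.5045, 0.1105, 0.0286]
orientation: [0.0, -0.006, 1.0, 0.0]
contact_force: [0.0, -0.6, 0.5]
grip_width: -0.0001
grip_force: 0.0
[0.50453078 0.11053881 0.02857596]
```

View pics/scene2.png

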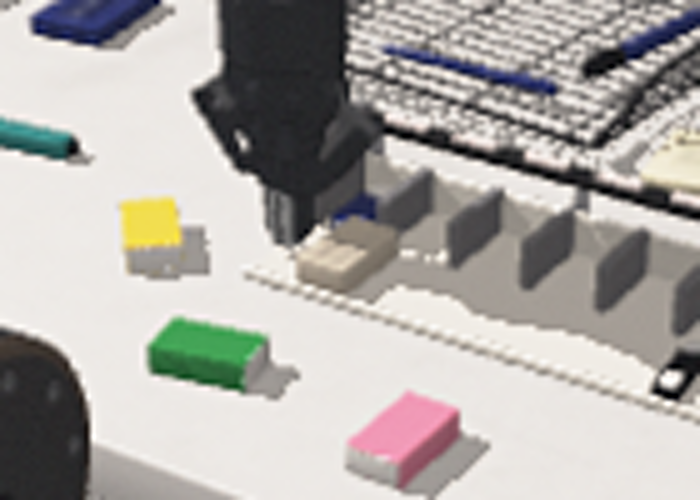

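The crop shows the shut fingers at (285,225), just left of the carton at (345,255) and inside the lane. I'll push it toward −y.

```bash
for i in 1; do echo '{"wx": [0,0,0,0],"wy": [0,0,0,0],"wz": [0,0,0,0],"dx": [0,0,0,0],"dy": [-0.12,-0.12,-0.12,-0.12],"dz": [0,0,0,0],"aperture": [0,0,0,0]}' | python3 -m crank; echo '{"wx": [0,0,0,0],"wy": [0,0,0,0],"wz": [0,0,0,0],"dx": [0,0,0,0],"dy": [-0.12,-0.12,-0.12,-0.12],"dz": [0,0,0,0],"aperture": [0,0,0,0]}' | python3 -m crank; echo '{"wx": [0,0,0,0,0,0,0],"wy": [0,0,0,0,0,0,0],"wz": [0,0,0,0,0,0,0],"dx": [0,0,0,0,0,0,0],"dy": [-0.2,-0.2,-0.2,-0.2,-0.2,-0.2,0],"dz": [0,0,0,0,0,0,0],"aperture": [0,0,0,0,0,0,0]}' | python3 -m crank; done
cat > look.py <<'E'
from h import *
import sys
p=[.53895,-.0321,.0115];c,s=np.cos(p[2]),np.sin(p[2])
t=robot.read_state()["tool_pos"];d=t[:2]-p[:2];print("tcp rack mm",(1000*np.array([d@[c,s],d@[-s,c]])).round(1),t[2].round(4))
im=cv2.cvtColor(robot.snapshot("top"),cv2.COLOR_RGB2BGR)
a=im[150:215,210:320];cv2.imwrite(f"pics/{sys.argv[1]}.png",cv2.resize(a,None,fx=7,fy=7,interpolation=cv2.INTER_CUBIC))
E
python3 look.py push1
```

```text
t: 9.75
tool_pos: [0.5044, 0.0982, 0.0281]
orientation: [0.0, -0.006, 1.0, 0.0]
contact_force: [-0.7, 1.0, 0.4]
grip_width: 0.0005
grip_force: 0.3
t: 10.15
tool_pos: [0.5045, 0.0863, 0.028]
orientation: [0.0, -0.006, 1.0, 0.0]
contact_force: [0.5, 0.3, 0.6]
grip_width: -0.0002
grip_force: 0.4
t: 10.85
tool_pos: [0.5048, 0.0559, 0.028]
orientation: [-0.0, -0.005, 1.0, 0.0]
contact_force: [0.1, 0.1, -0.8]
grip_width: 0.0001
grip_force: 0.0
tcp rack mm [-33.1  88.4] 0.028
```

View pics/push1.png

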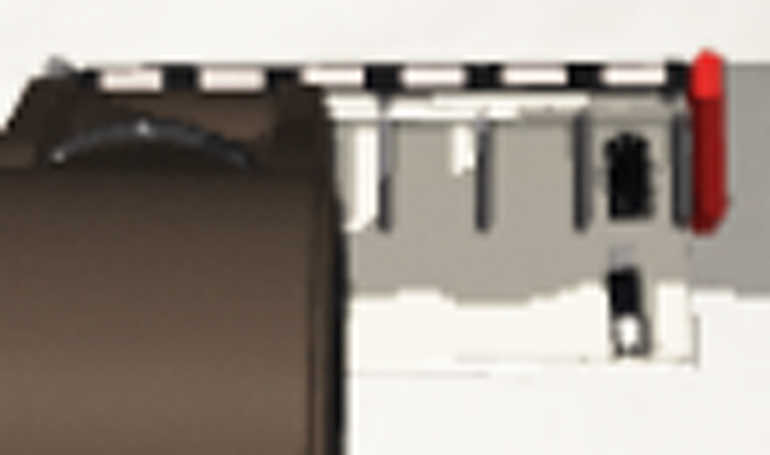

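The top picture is blocked by the arm, so I'll measure the carton from the scene camera.

```bash
cat > fit.py <<'E'
from h import *
import sys
p=[.53895,-.0321,.0115];c,s=np.cos(p[2]),np.sin(p[2])
t=robot.read_state()["tool_pos"];d=t[:2]-p[:2];tr=1000*np.array([d@[c,s],d@[-s,c]]);print("tcp rack mm",tr.round(1),t[2].round(4))
im=robot.snapshot("scene")
def ext(x,y,a):
    P=[]
    for i in(-17,17):
        for j in(-30,30):
            for z in(3,22):P.append((x+np.cos(a)*j+np.sin(a)*i,y-np.cos(a)*i+np.sin(a)*j,z))
    return proj("scene",w(p,P))
def mask(q):
    m=np.zeros((384*4,512*4),np.uint8);cv2.fillConvexPoly(m,cv2.convexHull(((ext(*q)+.5)*4).astype(np.int32)),1);return m>0
near=ext(-33,tr[1]-31,0).mean(0)
for r in robot.trace("carton","scene"):
    e=r["extent"];ctr=np.array([e[0]+e[2]/2,e[1]+e[3]/2])
    if not mask((-20,tr[1]-31,0))[min(1535,int(ctr[1]*4)),int(ctr[0]*4)] and np.hypot(*(ctr-near))>15: continue
    M=cv2.resize(r["mask"].astype(np.uint8),None,fx=4,fy=4,interpolation=cv2.INTER_NEAREST)>0
    from scipy.optimize import minimize
    J=lambda q:-(mask((q[0],q[1],q[2]/50))&M).sum()/(mask((q[0],q[1],q[2]/50))|M).sum()
    o=minimize(J,(-33,tr[1]-31,0),method="Nelder-Mead",options=dict(initial_simplex=[(-43,tr[1]-36,0),(-25,tr[1]-30,0),(-33,tr[1]-20,3),(-33,tr[1]-31,-8)]))
    print(r["p"],e,"x,y,yaw",o.x/[1,1,50],"iou",-o.fun)
if len(sys.argv)>1:
    u,v=near.astype(int);a=cv2.cvtColor(im,cv2.COLOR_RGB2BGR)[v-40:v+40,u-55:u+55]
    cv2.imwrite(f"pics/{sys.argv[1]}.png",cv2.resize(a,None,fx=6,fy=6,interpolation=cv2.INTER_CUBIC))
E
python3 fit.py push2
```

```text
tcp rack mm [-33.1  88.7] 0.028
0.76 [242.4, 213.6, 20.0, 17.8] x,y,yaw [-31.90275039  58.1703806    0.08196921] iou 0.9033037872683319
```

View pics/push2.png

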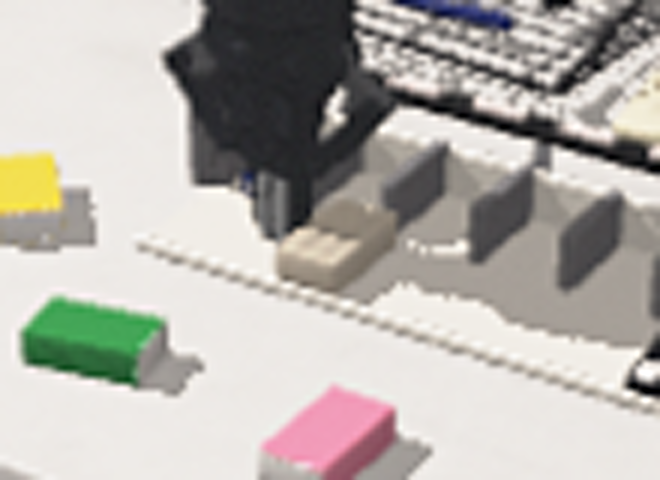

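The crop shows the carton at (335,245) being pushed flat and nearly square, centred at y ≈ 58 mm. It sits about 30.5 mm ahead of the TCP.

Scaled: -0.005 m is -0.2.

```bash
echo '{"wx": [0,0,0,0,0,0,0,0],"wy": [0,0,0,0,0,0,0,0],"wz": [0,0,0,0,0,0,0,0],"dx": [0,0,0,0,0,0,0,0],"dy": [-0.2,-0.2,-0.2,-0.2,-0.2,-0.2,-0.2,-0.2],"dz": [0,0,0,0,0,0,0,0],"aperture": [0,0,0,0,0,0,0,0]}' | python3 -m crank; echo '{"wx": [0,0,0,0,0,0,0,0],"wy": [0,0,0,0,0,0,0,0],"wz": [0,0,0,0,0,0,0,0],"dx": [0,0,0,0,0,0,0,0],"dy": [-0.2,-0.2,-0.2,-0.2,-0.2,-0.2,-0.2,0],"dz": [0,0,0,0,0,0,0,0],"aperture": [0,0,0,0,0,0,0,0]}' | python3 -m crank; python3 fit.py
```

```text
t: 11.8
tool_pos: [0.5053, 0.0161, 0.028]
orientation: [0.0, -0.006, 1.0, 0.0]
contact_force: [-0.3, -0.3, -0.0]
grip_width: 0.0001
grip_force: 0.1
t: 12.6
tool_pos: [0.5057, -0.019, 0.028]
orientation: [0.0, -0.005, 1.0, 0.0]
contact_force: [-0.3, -0.4, -0.1]
grip_width: -0.0001
grip_force: 0.0
tcp rack mm [-33.1  13.5] 0.028
0.81 [264.8, 216.9, 20.6, 19.3] x,y,yaw [-30.86325187 -18.88572066   0.06159585] iou 0.8652338811630848
```

Scaled: -0.04 m is -1.6, -0.03 m is -1.2.

```bash
echo '{"wx": [0,0,0,0,0,0,0,0],"wy": [0,0,0,0,0,0,0,0],"wz": [0,0,0,0,0,0,0,0],"dx": [0,0,0,0,0,0,0,0],"dy": [-0.14,-0.14,0,0.4,0.4,0,0,0],"dz": [0,0,0,0,0,-1.2,-1.6,-1.6],"aperture": [0,0,0,0,0,0,0,0]}' | python3 -m crank; echo '{"wx": [0,0,0,0,0],"wy": [0,0,0,0,0],"wz": [0,0,0,0,0],"dx": [0.8,0.8,0.8,0,0],"dy": [1.6,1.6,1.6,1.6,0],"dz": [0,0,0,0,0],"aperture": [0,0,0,0,0]}' | python3 -m crank; python3 look.py top3
python3 - <<'E'
from h import *
p=[.53895,-.0321,.0115];c,s=np.cos(p[2]),np.sin(p[2])
robot.snapshot("top")
for r in robot.trace("carton","top"):
    v,u=np.nonzero(r["mask"]);X=unproj("top",[[u.mean(),v.mean()]],.020)[0];d=X[:2]-p[:2];print(r["p"],r["extent"],(1000*np.array([d@[c,s],d@[-s,c]])).round(1))
E
```

```text
t: 13.5
tool_pos: [0.505, -0.0043, 0.139]
orientation: [-0.001, -0.006, 1.0, 0.0]
contact_force: [0.8, -0.4, 0.1]
grip_width: -0.0003
grip_force: 0.0
t: 14.0
tool_pos: [0.4427, 0.1581, 0.1383]
orientation: [0.0, -0.008, 1.0, 0.0]
contact_force: [-0.4, -0.5, 0.1]
grip_width: 0.0003
grip_force: 0.0
tcp rack mm [-94.  191.3] 0.1383
0.76 [271.5, 225.1, 7.2, 18.9] [-176.9  -27.3]
0.69 [223.9, 224.6, 19.4, 11.0] [-161.4  111. ]
0.56 [270.0, 181.7, 8.3, 20.0] [-34. -23.]
```

View pics/top3.png

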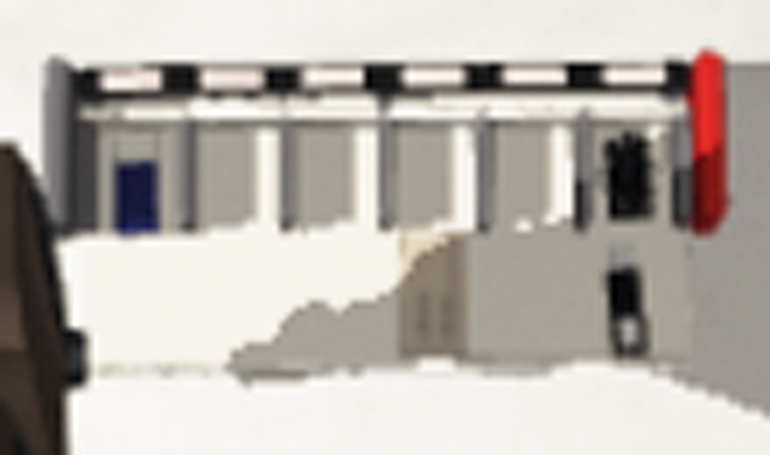

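The top picture shows the carton square at columns 401–466, between the dividers at columns 385 and 484. It is centred on the third gap within about 1 mm. I'll go behind it.

```bash
echo '{"wx": [0,0,0,0,0,0,0,0],"wy": [0,0,0,0,0,0,0,0],"wz": [0,0,0,0,0,0,0,0],"dx": [0,0,0,0,0,0,0,0],"dy": [-1.44,-1.44,-1.44,-1.44,-1.44,-1.44,0,0],"dz": [0,0,0,0,0,0,0,0],"aperture": [0,0,0,0,0,0,0,0]}' | python3 -m crank
```

```text
t: 14.95
tool_pos: [0.4457, -0.0634, 0.1379]
orientation: [-0.0, -0.004, 1.0, 0.0]
contact_force: [-0.2, 0.3, -0.1]
grip_width: -0.0002
grip_force: 0.0
```

```bash
echo '{"wx": [0,0,0,0,0,0,0],"wy": [0,0,0,0,0,0,0],"wz": [0,0,0,0,0,0,0],"dx": [0,0,0,0,0,0,0],"dy": [0.2,0,0,0,0,0,0],"dz": [0.8,1.2,1.2,0.68,0.4,0,0],"aperture": [0,0,0,0,0,0,0]}' | python3 -m crank; python3 fit.py
```

```text
t: 15.65
tool_pos: [0.4462, -0.0568, 0.0314]
orientation: [0.0, -0.006, 1.0, 0.0]
contact_force: [0.5, 0.7, 0.6]
grip_width: 0.0002
grip_force: 0.0
tcp rack mm [-93.  -23.7] 0.0314
0.66 [270.1, 219.6, 17.2, 18.9] x,y,yaw [-31.09903349 -24.87593117   0.09351342] iou 0.5947328049092304
```

Scaled: -0.005 m is -0.2, -0.004 m is -0.16.

```bash
echo '{"wx": [0,0,0,0,0,0,0,0],"wy": [0,0,0,0,0,0,0,0],"wz": [0,0,0,0,0,0,0,0],"dx": [-0.2,-0.2,-0.2,-0.2,-0.2,-0.2,-0.16,0],"dy": [0,0,0,0,0,0,0,0],"dz": [0,0,0,0,0,0,0,0],"aperture": [0,0,0,0,0,0,0,0]}' | python3 -m crank; python3 fit.py in1
```

```text
t: 16.55
tool_pos: [0.4806, -0.0567, 0.0309]
orientation: [0.0, -0.006, 1.0, -0.0]
contact_force: [0.7, -0.7, -0.3]
grip_width: -0.0
grip_force: 0.0
tcp rack mm [-58.6 -24. ] 0.0309
0.58 [276.0, 218.7, 10.9, 16.4] x,y,yaw [-14.38396593 -33.99597816   0.4359131 ] iou 0.5936643314042035
```

View pics/in1.png

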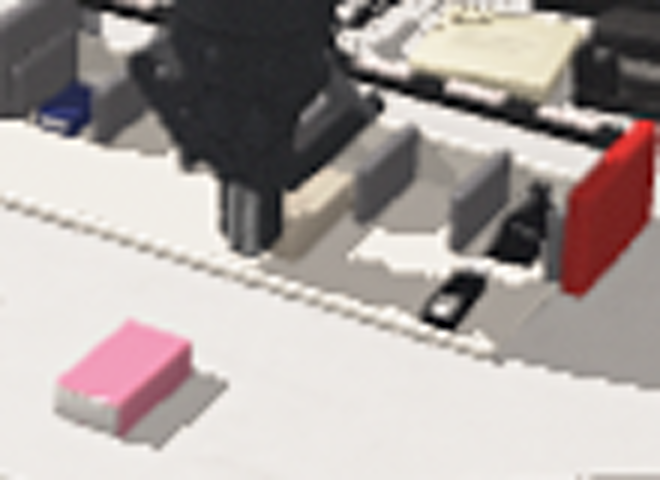

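The crop shows the fingers at (248,220) behind the carton, whose visible side at (315,210) is moving straight into the third gap. I'll keep pushing gently and watch the force.

Scaled: -0.004 m is -0.16.

```bash
echo '{"wx": [0,0,0,0,0,0,0,0],"wy": [0,0,0,0,0,0,0,0],"wz": [0,0,0,0,0,0,0,0],"dx": [-0.16,-0.16,-0.16,-0.16,-0.16,-0.16,-0.16,0],"dy": [0,0,0,0,0,0,0,0],"dz": [0,0,0,0,0,0,0,0],"aperture": [0,0,0,0,0,0,0,0]}' | python3 -m crank; echo '{"wx": [0,0,0,0],"wy": [0,0,0,0],"wz": [0,0,0,0],"dx": [-0.12,-0.12,-0.12,0],"dy": [0,0,0,0],"dz": [0,0,0,0],"aperture": [0,0,0,0]}' | python3 -m crank;  echo '{"wx": [0,0],"wy": [0,0],"wz": [0,0],"dx": [-0.08,0],"dy": [0,0],"dz": [0,0],"aperture": [0,0]}' | python3 -m crank; echo '{"wx": [0,0],"wy": [0,0],"wz": [0,0],"dx": [-0.08,0],"dy": [0,0],"dz": [0,0],"aperture": [0,0]}' | python3 -m crank
```

```text
t: 17.45
tool_pos: [0.5087, -0.0564, 0.031]
orientation: [0.0, -0.006, 1.0, -0.0]
contact_force: [0.3, -0.2, 0.4]
grip_width: 0.0001
grip_force: 0.0
t: 17.85
tool_pos: [0.5175, -0.0563, 0.031]
orientation: [0.0, -0.006, 1.0, -0.0]
contact_force: [-0.5, 0.1, 0.0]
grip_width: -0.0001
grip_force: 0.0
t: 18.05
tool_pos: [0.5192, -0.0563, 0.031]
orientation: [0.0, -0.006, 1.0, 0.0]
contact_force: [-0.0, -0.1, -0.3]
grip_width: 0.0004
grip_force: 0.0
t: 18.25
tool_pos: [0.5213, -0.0563, 0.031]
orientation: [0.0, -0.006, 1.0, 0.0]
contact_force: [0.9, 0.9, 0.6]
grip_width: -0.0002
grip_force: 0.0
```

```bash
echo '{"wx": [0,0],"wy": [0,0],"wz": [0,0],"dx": [-0.06,0],"dy": [0,0],"dz": [0,0],"aperture": [0,0]}' | python3 -m crank; echo '{"wx": [0,0],"wy": [0,0],"wz": [0,0],"dx": [-0.06,0],"dy": [0,0],"dz": [0,0],"aperture": [0,0]}' | python3 -m crank; echo '{"wx": [0,0],"wy": [0,0],"wz": [0,0],"dx": [-0.04,0],"dy": [0,0],"dz": [0,0],"aperture": [0,0]}' | python3 -m crank
```

```text
t: 18.45
tool_pos: [0.5227, -0.0563, 0.031]
orientation: [0.0, -0.006, 1.0, 0.0]
contact_force: [0.8, 0.3, -0.6]
grip_width: 0.0
grip_force: 0.0
t: 18.65
tool_pos: [0.5231, -0.0561, 0.0309]
orientation: [-0.001, -0.006, 1.0, 0.0]
contact_force: [-5.3, -1.2, 3.4]
grip_width: 0.0002
grip_force: 2.6
t: 18.85
tool_pos: [0.5232, -0.056, 0.0309]
orientation: [-0.002, -0.006, 1.0, 0.0]
contact_force: [-9.8, -2.5, 7.0]
grip_width: -0.0002
grip_force: 4.8
```

The force rises at x = −16 mm, just where home is expected. I'll back off and look.

```bash
echo '{"wx": [0,0,0,0,0,0,0],"wy": [0,0,0,0,0,0,0],"wz": [0,0,0,0,0,0,0],"dx": [0.2,0.6,0.8,0,0,0,0],"dy": [0,0,0,0,0,0,0],"dz": [0,0,0,-1.2,-1.8,-1.8,0],"aperture": [0,0,0,0,0,0,0]}' | python3 -m crank; echo '{"wx": [0,0,0,0,0,0,0],"wy": [0,0,0,0,0,0,0],"wz": [0,0,0,0,0,0,0],"dx": [0,0,0,0,0,0,0],"dy": [1.8,1.8,1.8,1.8,1.8,0,0],"dz": [0,0,0,0,0,0,0],"aperture": [0,0,0,0,0,0,0]}' | python3 -m crank; python3 look.py top4
```

```text
t: 19.55
tool_pos: [0.4869, -0.0571, 0.1558]
orientation: [0.004, -0.006, 1.0, -0.001]
contact_force: [0.5, -0.1, -1.0]
grip_width: -0.0001
grip_force: 0.0
t: 20.25
tool_pos: [0.4822, 0.1691, 0.1506]
orientation: [-0.0, -0.007, 1.0, -0.0]
contact_force: [-0.4, 0.3, -0.4]
grip_width: -0.0001
grip_force: 0.0
tcp rack mm [-54.5 201.9] 0.1506
```

View pics/top4.png

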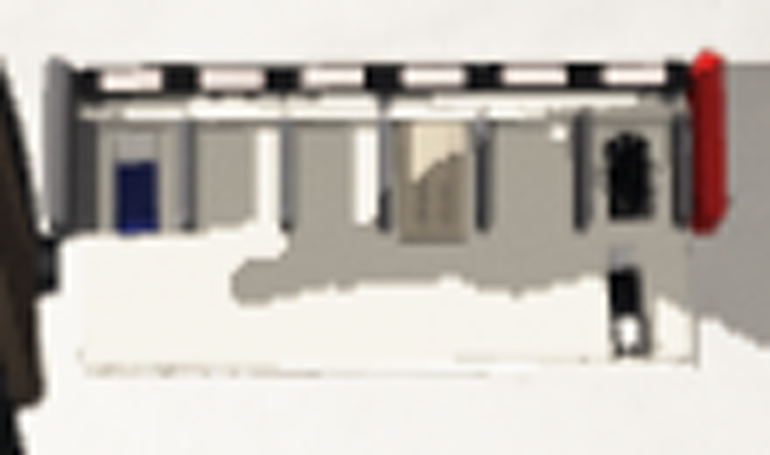

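The carton, at (433,182), lies square in the third gap from the red end, against the back stop. The other items have not moved, and the arm is clear.

```bash
python3 -c "
from workcell import robot
print(robot.finish_job())"
```

```text
the job is handed in; nothing more can be done
None
```

The job is handed in: I pressed along the rail from the first to the third gap from the red end, then pushed the carton home in the third gap; the last top picture shows it square against the back stop, the items in its view in place and the arm clear, but no verdict came back.

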